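# Pin down the clamp strap of the engraving jig

## Task

Clamp the copper plate in the jig: press the hinged strap fully down so that its tongue stands in the fork, then slide the loose T-headed pin along the two V-rests in front of the fork, through fork and tongue, until the head is fully home against the rear V-rest. Leave the copper plate on its block and everything else on the bench where it is.

Things in the scene. Friction and masses are not known exactly. Their poses are not given: they have to be found in the camera images.
- jig: clamping jig, dark iron bed fixed to the bench, 130 (x) x 300 (y) x 18 mm, and a bed tongue 50 wide reaching to x = -95 at y = 110 under the V-rests. Origin under its centre, on the bench. In its frame (mm): round wooden block, radius 62, top z = 40, at (0, -10), carrying the copper plate; fork at y = 110; strap hinge at y = -110
- hinge_pt (a point): point on the strap's hinge axis, (0, -110, 60) mm in the jig's frame; the axis is the jig's x axis. Two lugs beside it, 72 high
- fork (a point): midpoint between the fork's cheeks on the line of their holes: (0, 110, 60) mm in the jig's frame, same axes; its x is the direction in which the pin goes in. Two upright cheeks, 8 thick (x -14 to -6 and 6 to 14 from here), 42 wide in y, tops 18 above this point, each with a 15 mm round hole along x
- rests (a point): point on the line of the holes, on the robot's side of the fork: x = -51.5 mm from point fork, y and z the same; midway between two V-rests, 12 thick, at x -89 to -77 and -26 to -14 from fork, open upward, 25 wide at the mouth, tops 4 above the line. Between them 51 clear, bed 42 below. A 12 mm shaft lying in both V's is on the line of the holes. Open behind the rear rest
- strap (a joint): angle of the strap, a steel bar hinged on the jig: 0 = down, level (a stop), grows as it swings up about the jig's x axis; rad, up to 1.3. A stiff friction hinge: it stays where it is left; a few N at the push point moves it
- strap_push (a point): mid-point of the strap's upper face, 150 mm from the hinge axis: press here. Strap 30 wide, 8 thick, mid-plane through the hinge axis, 180 long; then an upright tongue 9 thick, 32 high, with a 16 mm hole 220 from the hinge axis, end at 237. Down, the tongue stands between the cheeks with all holes in line, and the wooden pad under the strap is 2 mm above the plate
- pin: loose steel pin: round shaft 12 mm diameter, 115 long, chamfered nose at +x, flat T-head at -x, 10 (x) x 30 (y) x 12 (z). Lies flat on the bench, left or right of the jig. Origin on the axis at mid-shaft, x to the nose. About 100 g; balances 7 mm from the origin towards the head. Home: head against the rear V-rest, origin 31.5 before point fork, nose 12 out of the far cheek
- pin_nose (a point): centre of the pin's nose end, 57.5 mm from the origin along +x
- pin_head (a point): centre of the back face of the T-head, 67.5 mm from the origin along -x
- copper_plate: engraved copper plate, 140 mm across, rim 7.5 mm high, loose on the jig's wooden block under the strap; origin under its centre
- chisel: the plain square steel chisel bar, 120 x 12 x 12 mm, no head, lying on the bench (not the pin); origin at its centre, x along it
- bowl: copper bowl, 130 mm across, 50 mm high; origin under its centre
- pot: copper mug, 90 mm across, 75 mm high, handle on its +y; origin under its centre
- hammer: hammer lying on the bench; origin on the bench under its middle
Things that resemble listed ones, but are neither listed nor needed, are in the scene too. What is shaped like the copper_plate but grey or white is not meant.

How it is judged (in metres and radians):
At the end, for the whole second after the job is handed in: Strap down (within 0.04 rad); pin through both cheeks and the tongue (nose within 6 mm of the holes' line, pin within 0.08 rad of it), head within 4.5 mm of home against the rear V-rest, at rest; copper plate still on its block (centre within 30 mm of the jig's) (value of joint strap below 0.04 rad and x of pin_nose in the frame of fork above 0.0215 m and y of pin_nose in the frame of fork between -0.006 and 0.006 m and z of pin_nose in the frame of fork between -0.006 and 0.006 m and angle between the x axis of pin and the x axis of fork, either way round below 0.08 rad and linear speed of pin below 0.02 m/s and horizontal distance between copper_plate and jig below 0.03 m); the robot touches nothing.
It fails at once if the copper plate is shifted by more than 15 mm (distance of copper_plate from where it was at the start of the episode above 0.015 m).
It fails at once if a bystander (chisel, bowl, mug, hammer) is moved by more than 30 mm (distance of any of chisel, bowl, pot, hammer from where it was at the start of the episode above 0.03 m).
It also fails if it takes over 58 s, if anything falls off the work surface, if the arm or the gripper's body presses on something with over 40 N, if the wrist force passes 120 N, or if a joint passes its speed limit or range.

## Robot

A 6-joint arm with a two-finger parallel gripper is mounted at the origin on the work surface. World frame = base frame: x ahead of the robot, y to its left, z up, the work surface at z = 0. Lengths are in m, angles in degrees, forces in N, time in s.
With the tool pointing down it reaches from about 0.4 to 0.825 m from the base axis. Payload 7 kg.
Tool frame: the origin (TCP) lies midway between the tips of the shut fingers; the grasp point (between the pads) lies 19 mm behind it; z points along the fingers, y is the direction in which the jaws open and shut (so a half turn about z gives the same grasp; the last joint's range is limited). The gripper opens to 85 mm and grips with 20 to 120 N. Pads are 22 mm wide; open, the fingers measure 114 mm over their backs; the gripper's body (76 mm by 85 mm) begins 54 mm behind the grasp point. The pads swing forward as they close: fully open they stand 13 mm farther back than shut.
Start: joints at [-49.154, 20.546, 0.682, 0, -70.136, -16.507], TCP at [0.278, -0.615, 0.231] pointing down, gripper open.
Joint ranges: [-176.03, 176.03], [-82.01, 121.73], [-58.28, 71.71], [-173.87, 95.51], [-174.79, -0.11], [-173.66, 173.66]. Speed limits (degrees/s): [136.94, 136.94, 172.46, 180, 180, 180].

## Interface

Orientations are given as a 3x3 rotation matrix whose columns are the frame's x, y, z axes.
In Python, from cell import sensors, viewer, job gives the robot as it stands.
- The arm moves only by the shell command python3 -m pendant 'ROWS' [FORCE]. ROWS is a JSON object of lists of equal length, an entry for each row: "slide": the shift along the tool's x, y, z scaled (see below), a list of three; "delta_rot": the turn, a rotation vector about the tool's x, y, z scaled (see below), a list of three; "grip": the closure, from 0 (fully open) to 1 (shut). A call has 1 to 5 rows; each row shifts and turns the pose as measured when the row begins, along the tool's axes as they then stand; what a row does not reach is not made up. The controller multiplies each number of a shift by 0.025 m and each number of a turn by 45 degrees. A row lasts 1/12 s, in which the tool goes at most 41.7 mm and 7.16 degrees, less where a joint would pass 70% of its speed; a pose out of reach is approached as far as the arm can. A call with a number of a shift or a turn outside -1 to 1 is refused whole. A call with a gripper value outside its range is refused whole. The fingers move at their own pace and stop on an object; FORCE is the grip in N (left out, the last holds). Time passes only in rows, so rows that do not move let the fingers close. It gives the time, the measured TCP pose, the force and the opening at its end, in the units of the state.
- sensors.observe(): the state, without advancing time (a new reading comes with each control period).
- viewer.get_image(name): name is "scene" or "top" or "wrist"; returns the picture (384x512x3 uint8, blue, green, red); there is no depth.
- viewer.camera_model(name): a dict with "vertical_fov" (degrees; the focal length in pixels is half the picture's height over the tangent of half this angle, whatever the lens; pixels are square), "cx", "cy" (the principal point, pixels), "world_to_cam" (4x4, takes a point from world to camera coordinates). Camera axes: x right, y down, z forward; pixel columns grow to the right and rows downward; lengths in m; the calibration is good to about 2 mm. The wrist camera is an equidistant fisheye: a pixel r from the principal point sees the ray r / f radians off the axis. A picture is of the moment at which its call begins: read the wrist's pose just before it. camera_model takes no time and is no camera call; for the wrist camera it gives the pose at the moment of the call.
- job.job_done(): hands the job in, once; it reports no verdict.
The state is a dict: "time": time; "joint_pos": joint angles; "joint_velocities": joint speeds; "joint_efforts": joint torques, N m; "tcp_pos": TCP position; "ee_rot": TCP orientation; "force": force on the tool from outside, world axes, zero at the start; "wrist_torque": the same for the moment, N m; "width": finger opening in m.
Only numpy, scipy, OpenCV 4.12 (cv2) and the standard library are available. Lean on these libraries where they do the work, as an engineer would, in place of code of your own. Each camera call takes 0.05 s, during which the arm holds its last target.

## Working session

There is one attempt and no reset: what is moved stays moved. The work goes in short steps, Python scripts to look and compute and a shell command to move; the robot and the scene stay as the last step left them, time stands still between calls to the robot, and variables do not carry over. Pictures are saved under pics/ and viewed, and the job is handed in when it is done.

```bash
ls; mkdir -p pics
python3 - <<'E'
from cell import sensors, viewer, job
import cv2
print(sensors.observe())
for n in ("scene","top","wrist"):
    m=viewer.camera_model(n); print(n,m)
    cv2.imwrite(f"pics/{n}0.png",viewer.get_image(n))
E
```

```text
pics
{'time': 0.0, 'joint_pos': array([-4.91539151e+01,  2.05901808e+01,  6.33075248e-01, -1.90501362e-02,
       -7.01361128e+01, -1.65082024e+01]), 'joint_velocities': array([-0.10841726,  0.06006332,  0.03744691, -0.04418061, -0.00386365,
       -0.09993774]), 'joint_efforts': array([ 6.25443099e-04, -5.83322561e+01,  2.93420416e+01,  6.93695158e+00,
       -5.84176130e-03,  3.70281487e-05]), 'tcp_pos': array([ 0.27795981, -0.61457694,  0.2303759 ]), 'ee_rot': array([[-9.11177585e-01, -4.12013013e-01, -8.27519905e-04],
       [-4.12013812e-01,  9.11176469e-01,  1.43525497e-03],
       [ 1.62672939e-04,  1.64872179e-03, -9.99998628e-01]]), 'force': array([-0.09552908, -0.17735749,  0.91266584]), 'wrist_torque': array([ 0.03282843, -0.0404623 ,  0.00546876]), 'width': 0.08516442543181266}
scene {'vertical_fov': 47.588745992498396, 'cx': 248.59067090832488, 'cy': 185.64303079145108, 'world_to_cam': array([[ 0.76989233,  0.63797949,  0.01574703, -0.34165373],
       [ 0.5472518 , -0.64730928, -0.53057154, -0.30853812],
       [-0.32830056,  0.41710055, -0.84749387,  1.76263525],
       [ 0.        ,  0.        ,  0.        ,  1.        ]])}
top {'vertical_fov': 57.13402750273817, 'cx': 257.36695264660653, 'cy': 184.71814546273802, 'world_to_cam': array([[ 0.01292213, -0.99991558, -0.00136235, -0.0850977 ],
       [-0.99364828, -0.0126888 , -0.11181273,  0.51304733],
       [ 0.11178601,  0.00279856, -0.99372836,  0.99147701],
       [ 0.        ,  0.        ,  0.        ,  1.        ]])}
wrist {'vertical_fov': 65.70646984690485, 'cx': 255.44856608151738, 'cy': 197.0231467134607, 'world_to_cam': array([[-0.41202565,  0.91117158,  0.00110501,  0.67643166],
       [ 0.86417274,  0.39038806,  0.3174943 , -0.04162318],
       [ 0.2888604 ,  0.13177072, -0.94825954,  0.37879701],
       [ 0.        ,  0.        ,  0.        ,  1.        ]])}
```

Run:
```python
import cv2
for n in ("scene","top"):
    im=cv2.imread(f"pics/{n}0.png"); cv2.imwrite(f"pics/{n}0b.png",cv2.resize(im,(800,600),interpolation=cv2.INTER_CUBIC))
```

```text
(no output)
```

View pics/scene0b.png

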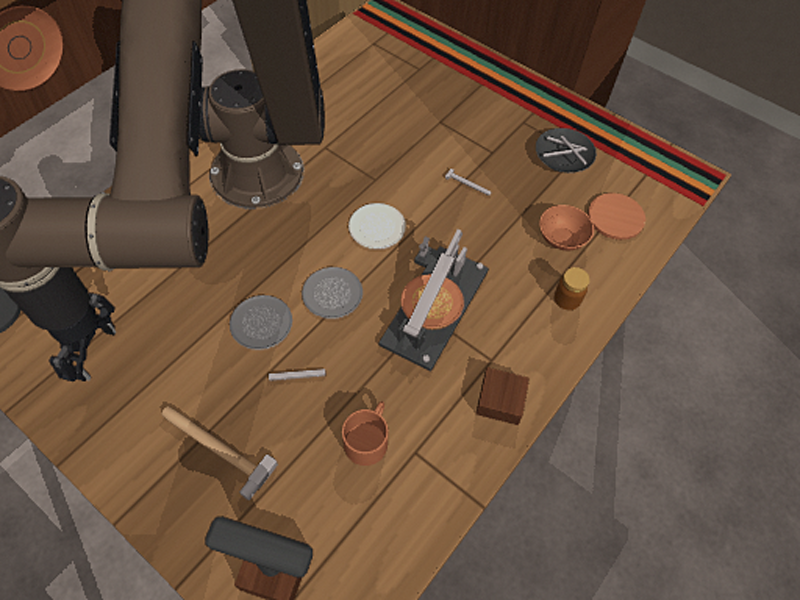

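View pics/top0b.png

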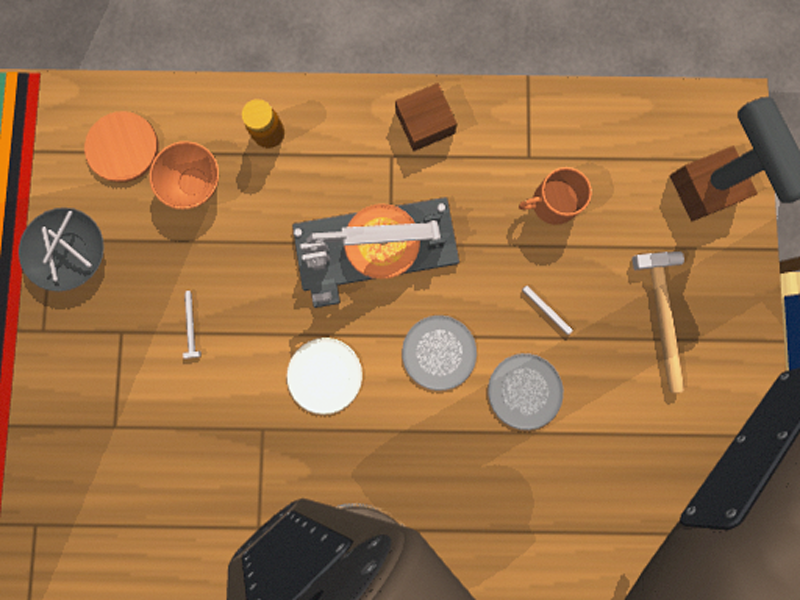

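View pics/wrist0.png

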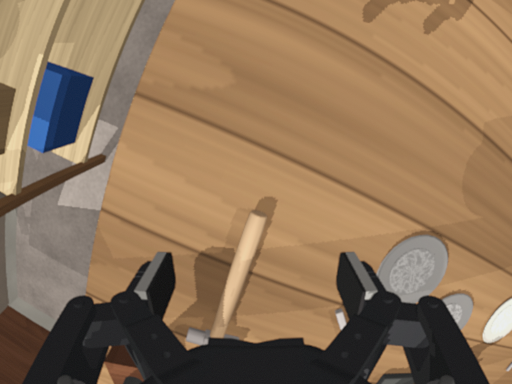

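Pin candidates (top, native px = shown × 0.64): T-headed rod at shown (190,325), chisel bar without head (547,310), sticks in dark bowl (65,245). By description, the T-headed rod is the pin, with the head at (191,355). I'll check that in a close crop.

```bash
cat > h.py <<'E'
import numpy as np, cv2
from cell import sensors, viewer, job
def K(m): return 192/np.tan(np.radians(m["vertical_fov"])/2)
def ray(m,u,v,fish=False):
    f=K(m); x,y=u-m["cx"],v-m["cy"]
    if fish:
        r=np.hypot(x,y); t=r/f; d=np.array([np.sin(t)*x/max(r,1e-9),np.sin(t)*y/max(r,1e-9),np.cos(t)])
    else: d=np.array([x/f,y/f,1.])
    T=m["world_to_cam"]; R=T[:3,:3]; c=-R.T@T[:3,3]
    d=R.T@d; return c,d/np.linalg.norm(d)
def onz(m,u,v,z,fish=False):
    c,d=ray(m,u,v,fish); return c+d*(z-c[2])/d[2]
def proj(m,p,fish=False):
    T=m["world_to_cam"]; q=T[:3,:3]@np.asarray(p)+T[:3,3]; f=K(m)
    if fish:
        r=np.hypot(q[0],q[1]); t=np.arctan2(r,q[2]); return np.array([m["cx"]+f*t*q[0]/r,m["cy"]+f*t*q[1]/r])
    return np.array([m["cx"]+f*q[0]/q[2],m["cy"]+f*q[1]/q[2]])
E
python3 - <<'E'
import cv2,numpy as np
im=cv2.imread("pics/top0.png")
a=cv2.resize(im[125:205,180:300],(780,520),interpolation=cv2.INTER_CUBIC); cv2.imwrite("pics/jigtop.png",a)
b=cv2.resize(im[175:240,80:180],None,fx=5,fy=5,interpolation=cv2.INTER_CUBIC); cv2.imwrite("pics/pintop.png",b)
im=cv2.imread("pics/scene0.png")
a=cv2.resize(im[140:240,235:320],None,fx=6,fy=6,interpolation=cv2.INTER_CUBIC); cv2.imwrite("pics/jigsc.png",a)
E
```

```text
(no output)
```

View pics/jigtop.png

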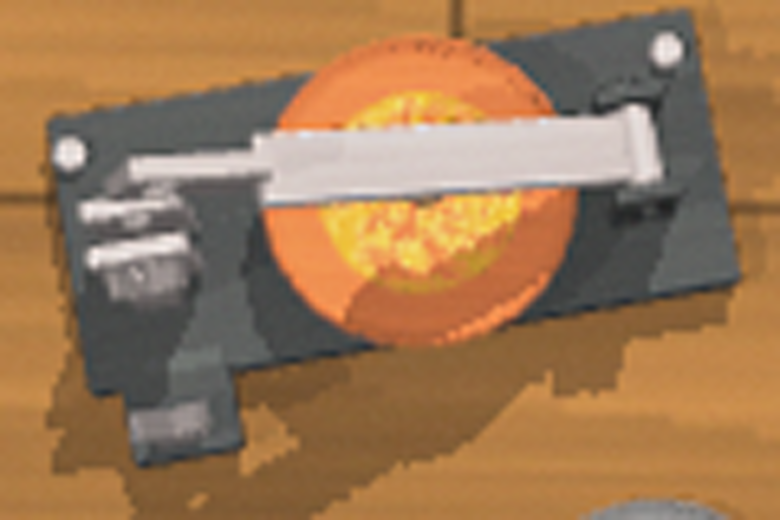

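View pics/pintop.png

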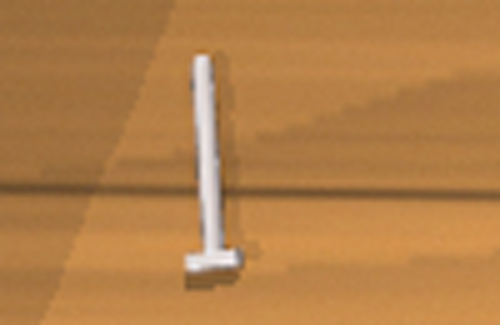

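View pics/jigsc.png

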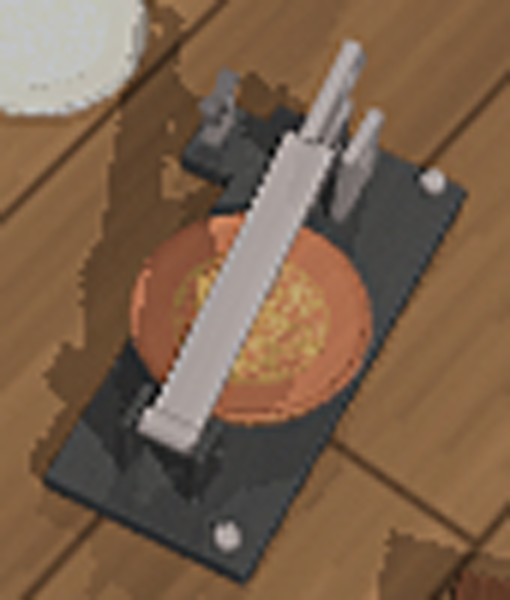

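Run:
```python
from h import *
m=viewer.camera_model("top")
def T(x,y,s,o,z): return onz(m,o[0]+(x+.5)/s-.5,o[1]+(y+.5)/s-.5,z)
c=[T(x,y,6.5,(180,125),.018) for x,y in[(47,122),(692,8),(740,280),(92,393)]]
TL,TR,BR,BL=c
print(np.array(c).round(4)); C=sum(c)/4; 
yd=(TL+BL-TR-BR)/2; xd=(TL+TR-BL-BR)/2
print("lens",np.linalg.norm(yd),np.linalg.norm(xd),"ang y",np.degrees(np.arctan2(-yd[0],yd[1])),"ang x",np.degrees(np.arctan2(xd[1],xd[0])),C)
for p,w in (((68,153),'boltTL'),((667,49),'boltTR')): print(w,T(*p,6.5,(180,125),.02))
n=T(202,57,5,(80,175),.01); h=T(213.5,260,5,(80,175),.012); 
d=n-h; print("nose",n,"head",h,np.linalg.norm(d[:2]),np.degrees(np.arctan2(d[1],d[0])))
a=np.radians(np.degrees(np.arctan2(xd[1],xd[0])))
```

```text
[[ 0.636   0.1322  0.018 ]
 [ 0.693  -0.1616  0.018 ]
 [ 0.5671 -0.1838  0.018 ]
 [ 0.512   0.1076  0.018 ]]
lens 0.29791307886501844 0.12712108220731416 ang y 10.847602920187084 ang x 10.611919612408812 [ 0.60202827 -0.02639893  0.018     ]
boltTL [0.62130712 0.12174702 0.02      ]
boltTR [ 0.67308631 -0.15010754  0.02      ]
nose [0.50723368 0.32626651 0.01      ] head [0.38861115 0.31209663 0.012     ] 0.11946585781893748 6.811905473507732
```

The crop shows the T-headed pin, nose at (202,57) and head at (213,260), pointing away from the robot. The jig is at about (0.602, -0.026) with a yaw of about 10.7°, and the strap is raised. First I turn and travel to the strap.

```bash
cat > need.py <<'E'
import sys
from h import *
from scipy.spatial.transform import Rotation as Ro
# usage: need.py x y z yawdeg(of tool x mod 180); tool down
x,y,z,yaw=map(float,sys.argv[1:5]); s=sensors.observe(); R=s["ee_rot"]
d=R.T@(np.array([x,y,z])-s["tcp_pos"])/.025
best=None
for k in(0,180):
    a=np.radians(yaw+k); X=np.array([np.cos(a),np.sin(a),0]); Z=np.array([0,0,-1.]); W=np.c_[X,np.cross(Z,X),Z]
    rv=Ro.from_matrix(R.T@W).as_rotvec(degrees=True)
    if best is None or np.linalg.norm(rv)<np.linalg.norm(best): best=rv
print("t",round(s["time"],2),"tcp",s["tcp_pos"].round(4),"F",s["force"].round(1),"w",round(s["width"],4),"slide total",d.round(2),"turn/45",(best/45).round(3), "j",s["joint_pos"].round(0))
E
python3 -m pendant '{"slide":[[-1,0.8,0],[-1,0.8,0],[-1,0.8,0],[-1,0.8,0],[-1,0.8,0]],"delta_rot":[[0,0,0],[0,0,0],[0,0,0],[0,0,0],[0,0,0]],"grip":[1,1,1,1,1]}' 40
python3 need.py 0.5945 0.0129 0.23 10.8
```

```text
time: 0.57
tcp_pos: [0.3491, -0.4713, 0.2264]
ee_rot: [[-0.915, -0.404, -0.005], [-0.404, 0.915, 0.005], [0.003, 0.006, -1.0]]
force: [0.2, 0.1, 0.8]
width: 0.0256
t 0.57 tcp [ 0.3491 -0.4713  0.2264] F [0.2 0.1 0.8] w 0.0256 slide total [-16.8   13.75  -0.11] turn/45 [ 0.008 -0.005  0.29 ] j [-34.  13. -11.  -0. -67. -32.]
```

```bash
python3 -m pendant '{"slide":[[-1,0.82,0],[-1,0.82,0],[-1,0.82,0],[-1,0.82,0],[-1,0.82,0]],"delta_rot":[[0,0,0],[0,0,0],[0,0,0],[0,0,0],[0,0,0]],"grip":[1,1,1,1,1]}' >/dev/null
python3 -m pendant '{"slide":[[-1,0.82,0],[-1,0.82,0],[-1,0.82,0],[-1,0.82,0],[-1,0.82,0]],"delta_rot":[[0,0,0],[0,0,0],[0,0,0],[0,0,0],[0,0,0]],"grip":[1,1,1,1,1]}' >/dev/null
python3 need.py 0.5945 0.0129 0.20 10.8
```

```text
t 1.4 tcp [ 0.4979 -0.1668  0.226 ] F [ 1.1 -1.   0.2] w -0.0 slide total [-6.44  5.01  1.06] turn/45 [ 0.01  -0.006  0.288] j [  3.   7. -18.  -0. -65. -69.]
```

Run:
```python
from h import *
a=np.radians(10.7); ex=np.array([np.cos(a),np.sin(a),0]); ey=np.array([-np.sin(a),np.cos(a),0]); C=np.array([.602,-.0264,0])
for cam in("top","scene"):
  m=viewer.camera_model(cam)
  for th in np.arange(0,1.31,.1):
    p=C+ey*(-.11+.18*np.cos(th)-.004*np.sin(th))+np.array([0,0,.06+.18*np.sin(th)+.004*np.cos(th)])
    q=proj(m,p); o,s=((180,125),6.5) if cam=="top" else ((235,140),6)
    print(cam,round(th,1),((q-o)*s+s/2).round(0))
```

```text
top 0.0 [229. 207.]
top 0.1 [227. 199.]
top 0.2 [229. 189.]
top 0.3 [236. 179.]
top 0.4 [247. 167.]
top 0.5 [263. 155.]
top 0.6 [283. 143.]
top 0.7 [309. 130.]
top 0.8 [338. 116.]
top 0.9 [372. 103.]
top 1.0 [410.  90.]
top 1.1 [452.  77.]
top 1.2 [497.  64.]
top 1.3 [543.  52.]
scene 0.0 [323. 196.]
scene 0.1 [325. 180.]
scene 0.2 [325. 167.]
scene 0.3 [324. 155.]
scene 0.4 [322. 147.]
scene 0.5 [318. 141.]
scene 0.6 [313. 138.]
scene 0.7 [306. 137.]
scene 0.8 [298. 140.]
scene 0.9 [288. 146.]
scene 1.0 [277. 155.]
scene 1.1 [265. 168.]
scene 1.2 [251. 183.]
scene 1.3 [236. 202.]
```

Strap is at about 0.45 rad, so its tongue tip is near z≈0.19. Staying at 0.22 is safe.

```bash
python3 -m pendant '{"slide":[[-1,0.7,0],[-1,0.7,0],[-1,0.7,0],[-1,0.7,0],[-1,0.7,0]],"delta_rot":[[0,0,0.15],[0,0,0.14],[0,0,0],[0,0,0],[0,0,0]],"grip":[1,1,1,1,1]}' >/dev/null
python3 need.py 0.5945 0.0129 0.15 10.8
```

```text
t 1.82 tcp [ 0.5984 -0.0428  0.2268] F [-0.1 -1.3  0.2] w -0.0002 slide total [-0.25  2.19  3.09] turn/45 [ 0.011 -0.006 -0.014] j [ 14.  14.  -9.  -1. -67. -94.]
```

```bash
python3 -m pendant '{"slide":[[-0.1,0.75,0],[-0.1,0.75,0],[0,0.7,0.8],[0,0,0.8],[0,0,0.8]],"delta_rot":[[0.01,0,0],[0,0,0],[0,0,0],[0,0,0],[0,0,0]],"grip":[1,1,1,1,1]}' >/dev/null
python3 need.py 0.5945 0.0129 0.066 10.8
```

```text
t 2.23 tcp [0.6    0.0209 0.1673] F [ 0.8  0.3 -0.2] w -0.0002 slide total [ 0.28 -0.27  4.05] turn/45 [-0.     0.002 -0.007] j [  21.   16.  -14.    0.  -59. -100.]
```

```bash
python3 -m pendant '{"slide":[[0.28,-0.25,0.6],[0,0,0.5],[0,0,0.4],[0,0,0.4],[0,0,0.4]],"delta_rot":[[0,0,0],[0,0,0],[0,0,0],[0,0,0],[0,0,0]],"grip":[1,1,1,1,1]}' >/dev/null
python3 need.py 0.5945 0.0129 0.066 10.8
```

```text
t 2.65 tcp [0.5928 0.0145 0.104 ] F [-0.5  0.5  1.6] w -0.0001 slide total [-0.06 -0.08  1.52] turn/45 [-0.    -0.002 -0.004] j [  20.   19.  -19.   -0.  -51. -100.]
```

```bash
python3 -m pendant '{"slide":[[0,0,0.4],[0,0,0.4],[0,0,0.3],[0,0,0.3],[0,0,0.1]],"delta_rot":[[0,0,0],[0,0,0],[0,0,0],[0,0,0],[0,0,0]],"grip":[1,1,1,1,1]}' >/dev/null
python3 need.py 0.5945 0.0129 0.066 10.8;  python3 - <<'E'
from h import *
a=viewer.get_image("scene")
cv2.imwrite("pics/s1.png",cv2.resize(a[130:240,215:345],None,fx=5,fy=5,interpolation=cv2.INTER_CUBIC))
E
```

```text
t 3.07 tcp [0.5933 0.0146 0.0637] F [-13.9   4.5  39.1] w -0.0003 slide total [-0.04 -0.08 -0.09] turn/45 [-0.001 -0.002 -0.004] j [  20.   22.  -21.    0.  -47. -100.]
```

View pics/s1.png

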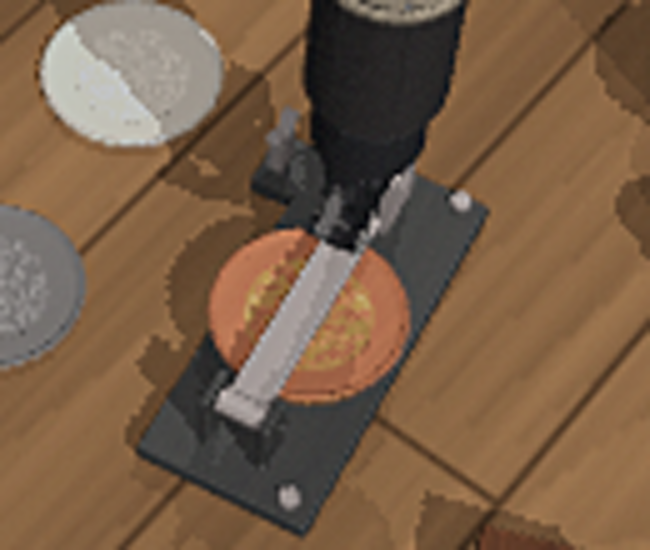

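Image: the fingers press the strap level at (345,240), tongue between the cheeks, plate unmoved. 39 N at z=0.0637 matches the stop. Retreat and go to the pin.

```bash
python3 -m pendant '{"slide":[[0,0,-0.5],[0,0,-1],[0,0,-1],[0,0,-1],[0,0,-1]],"delta_rot":[[0,0,0],[0,0,0],[0,0,0],[0,0,0],[0,0,0]],"grip":[1,1,1,0.5,0.5]}' >/dev/null
python3 need.py 0.4656 0.3213 0.15 6.8
```

```text
t 3.53 tcp [0.5895 0.0137 0.1734] F [ 0.7 -0.2 -0. ] w 0.0232 slide total [ 2.6  13.01  0.95] turn/45 [-0.003 -0.018  0.084] j [  20.   16.  -14.   -0.  -61. -100.]
```

```bash
python3 -m pendant '{"slide":[[0.2,1,0],[0.2,1,0],[0.2,1,0],[0.2,1,0],[0.2,1,0]],"delta_rot":[[0,0,0.084],[0,0,0],[0,0,0],[0,0,0],[0,0,0]],"grip":[0.5,0.5,0.5,0.5,0.5]}' >/dev/null
python3 -m pendant '{"slide":[[0.2,1,0],[0.2,1,0],[0.2,1,0],[0.2,1,0.3],[0.2,1,0.3]],"delta_rot":[[0,-0.01,0],[0,0,0],[0,0,0],[0,0,0],[0,0,0]],"grip":[0.5,0.5,0.5,0.5,0.5]}' >/dev/null
python3 need.py 0.4656 0.3213 0.15 6.8
```

```text
t 4.37 tcp [0.5128 0.2628 0.1663] F [-0.1  0.9 -0.3] w 0.0425 slide total [1.63 2.53 0.64] turn/45 [ 0.002  0.015 -0.013] j [  47.   14.  -18.    0.  -58. -131.]
```

```bash
python3 -m pendant '{"slide":[[0.6,1,0.3],[0.6,1,0.2],[0.43,0.53,0],[0,0,0],[0,0,0]],"delta_rot":[[0,0.015,-0.013],[0,0,0],[0,0,0],[0,0,0],[0,0,0]],"grip":[0.5,0.5,0.5,0.5,0.5]}' >/dev/null
python3 need.py 0.4656 0.3213 0.15 6.8
python3 - <<'E'
from h import *
m=viewer.camera_model("wrist"); a=viewer.get_image("wrist"); b=viewer.get_image("top")
np.save("wm.npy",m,allow_pickle=True)
for p in ((.5079,.3263,.006),(.3836,.3115,.006)): print(proj(m,p,True))
cv2.imwrite("pics/w2.png",a); 
cv2.imwrite("pics/t2.png",cv2.resize(b[125:205,180:300],(780,520),interpolation=cv2.INTER_CUBIC))
E
```

```text
t 4.78 tcp [0.4612 0.3278 0.1502] F [ 0.2 -0.5  1.6] w 0.0429 slide total [-0.14 -0.28  0.01] turn/45 [ 0.001 -0.002  0.006] j [  55.   14.  -20.   -0.  -56. -138.]
[250.19751066 225.13964381]
[250.22847011 102.49922068]
```

View pics/w2.png

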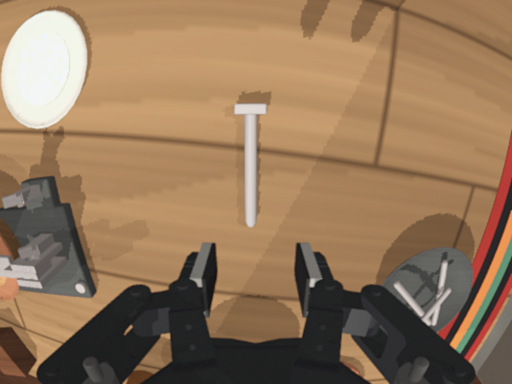

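View pics/t2.png

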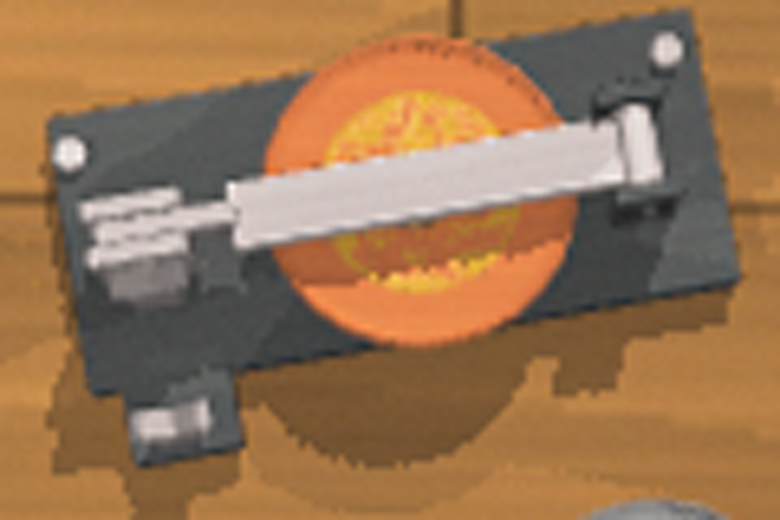

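Wrist view: pin nose at (250,226) and head at (250,108), matching the prediction within 1 px. Top view: the strap is down, with its tongue between the cheeks. I descend to grasp.

```bash
python3 -m pendant '{"slide":[[-0.14,-0.28,1],[0,0,1],[0,0,1],[0,0,1],[0,0,0.8]],"delta_rot":[[0,0,0],[0,0,0],[0,0,0],[0,0,0],[0,0,0]],"grip":[0.5,0.5,0.5,0.5,0.5]}' >/dev/null
python3 need.py 0.4656 0.3213 0.002 6.8
```

```text
t 5.3 tcp [0.4737 0.3211 0.0336] F [ 0.2 -0.3 -0.4] w 0.0424 slide total [0.33 0.03 1.26] turn/45 [ 0.014  0.014 -0.001] j [  54.   22.  -27.    0.  -40. -137.]
```

```bash
python3 -m pendant '{"slide":[[0.33,0.03,0.5],[0,0,0.4],[0,0,0.2],[0,0,0],[0,0,0]],"delta_rot":[[0.014,0.014,0],[0,0,0],[0,0,0],[0,0,0],[0,0,0]],"grip":[0.5,0.5,0.5,0.5,0.5]}' >/dev/null
python3 need.py 0.4656 0.3213 0.002 6.8
```

```text
t 5.72 tcp [0.4657 0.3167 0.0013] F [ 0.5 -0.3 -0.2] w 0.0429 slide total [-0.02  0.18 -0.03] turn/45 [-0.007 -0.006 -0.008] j [  54.   25.  -28.    0.  -37. -138.]
```

```bash
python3 -m pendant '{"slide":[[0,0.18,-0.03],[0,0,0],[0,0,0],[0,0,0],[0,0,0]],"delta_rot":[[-0.007,-0.006,-0.008],[0,0,0],[0,0,0],[0,0,0],[0,0,0]],"grip":[0.5,0.6,0.8,1,1]}' 50 >/dev/null
python3 need.py 0.4656 0.3213 0.002 6.8
python3 -m pendant '{"slide":[[0,0,0],[0,0,0],[0,0,0]],"delta_rot":[[0,0,0],[0,0,0],[0,0,0]],"grip":[1,1,1]}' 60 >/dev/null
python3 need.py 0.4656 0.3213 0.002 6.8
```

```text
t 6.13 tcp [0.4669 0.3241 0.006 ] F [ 0.6 -0.5 -1.2] w 0.0095 slide total [ 0.07 -0.1   0.16] turn/45 [0.007 0.007 0.002] j [  54.   24.  -28.    0.  -37. -138.]
t 6.38 tcp [0.4669 0.3243 0.0066] F [-0.1 -0.  -0.8] w 0.0087 slide total [ 0.07 -0.12  0.18] turn/45 [0.008 0.008 0.003] j [  55.   24.  -28.    0.  -37. -138.]
```

The grasp is too high: width 8.7 mm against the 12 mm shaft. Reopen and go lower.

```bash
python3 -m pendant '{"slide":[[0,0,0],[0,0,0],[0.05,-0.1,0.1],[0,0,0.1],[0,0,0]],"delta_rot":[[0,0,0],[0,0,0],[0,0,0],[0,0,0],[0,0,0]],"grip":[0.6,0.6,0.6,0.6,0.6]}' 50 >/dev/null
python3 need.py 0.4656 0.3213 0.001 6.8
python3 - <<'E'
from h import *
m=viewer.camera_model("wrist"); a=viewer.get_image("wrist"); cv2.imwrite("pics/w3.png",a)
E
```

```text
t 6.8 tcp [0.4661 0.3215 0.0013] F [-0.3  0.6  0.6] w 0.0341 slide total [ 0.02 -0.01  0.01] turn/45 [0.008 0.008 0.003] j [  54.   25.  -28.    0.  -36. -138.]
```

View pics/w3.png

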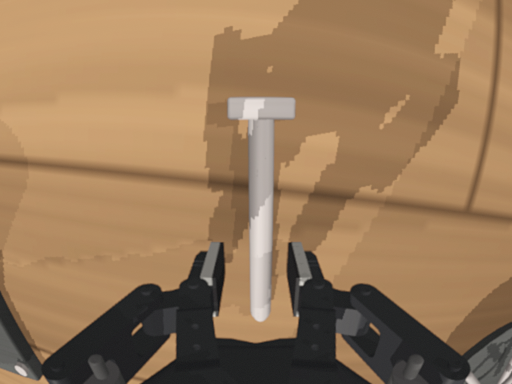

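The pin lies between the pads at (261,270), head at (261,108). Closing.

```bash
python3 -m pendant '{"slide":[[0,0,0],[0,0,0],[0,0,0],[0,0,0],[0,0,0]],"delta_rot":[[0.008,0.008,0],[0,0,0],[0,0,0],[0,0,0],[0,0,0]],"grip":[0.8,1,1,1,1]}' 60 >/dev/null
python3 need.py 0.4656 0.3213 0.001 6.8
```

```text
t 7.27 tcp [0.4662 0.3216 0.0016] F [ 0.6 -0.9 -0.2] w 0.0094 slide total [ 0.02 -0.01  0.02] turn/45 [-0.001 -0.001  0.003] j [  54.   25.  -28.   -0.  -37. -137.]
```

```bash
python3 -m pendant '{"slide":[[0,0,0],[0,0,-0.4],[0,0,-0.6],[0,0,-0.6],[0,0,0]],"delta_rot":[[0,0,0],[0,0,0],[0,0,0],[0,0,0],[0,0,0]],"grip":[1,1,1,1,1]}' 60 >/dev/null
python3 need.py 0.4656 0.3213 0.04 6.8
python3 - <<'E'
from h import *
a=viewer.get_image("wrist"); cv2.imwrite("pics/w4.png",a)
E
```

```text
t 7.68 tcp [0.4655 0.3207 0.0431] F [ 0.3  0.8 -0.3] w 0.0094 slide total [-0.01  0.02  0.12] turn/45 [-0.004 -0.004  0.003] j [  54.   22.  -26.   -0.  -43. -137.]
```

View pics/w4.png

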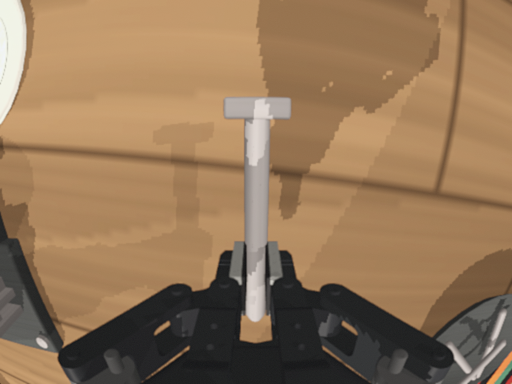

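Pin is held level, with the head at (257,108) and the shaft between the pads. Carry it to hover over the rests.

```bash
python3 -m pendant '{"slide":[[0,0,-1],[0,0,-1],[0,-0.3,-1],[0,-1,-0.3],[0,-1,0]],"delta_rot":[[0,0,0],[0,0,0],[0,0,-0.087],[0,0,0],[0,0,0]],"grip":[1,1,1,1,1]}' 60 >/dev/null
python3 need.py 0.5226 0.0706 0.12 10.7
```

```text
t 8.15 tcp [0.4742 0.2646 0.1254] F [ 0.8 -0.6 -1.6] w 0.0091 slide total [-0.39 -7.99  0.26] turn/45 [-0.008 -0.01   0.011] j [  50.   14.  -24.    0.  -53. -129.]
```

```bash
python3 -m pendant '{"slide":[[0,-1,0],[-0.1,-1,0],[-0.1,-1,0],[-0.1,-1,0],[-0.1,-1,0]],"delta_rot":[[-0.008,-0.01,0.011],[0,0,0],[0,0,0],[0,0,0],[0,0,0]],"grip":[1,1,1,1,1]}' 60 >/dev/null
python3 need.py 0.5226 0.0706 0.12 10.7
python3 -m pendant '{"slide":[[0,-1,0],[0,-0.8,0],[0,-0.5,0],[0,-0.2,0],[0,0,0]],"delta_rot":[[0,0,0],[0,0,0],[0,0,0],[0,0,0],[0,0,0]],"grip":[1,1,1,1,1]}' 60 >/dev/null
python3 need.py 0.5226 0.0706 0.12 10.7
```

```text
t 8.57 tcp [0.5068 0.1389 0.1252] F [-0.7  0.4  0.2] w 0.0095 slide total [-0.11 -2.8   0.2 ] turn/45 [0.003 0.002 0.003] j [  37.   12.  -26.   -0.  -51. -116.]
t 8.98 tcp [0.5172 0.0695 0.1224] F [-0.1  1.1 -0.8] w 0.0093 slide total [-0.22  0.    0.09] turn/45 [ 0.002 -0.004 -0.004] j [  29.   12.  -27.   -0.  -51. -108.]
```

```bash
python3 -m pendant '{"slide":[[-0.22,0,0.05],[0,0,0]],"delta_rot":[[0,0,0],[0,0,0]],"grip":[1,1]}' 60 >/dev/null
python3 need.py 0.5226 0.0706 0.12 10.7
python3 - <<'E'
from h import *
m=viewer.camera_model("wrist"); a=viewer.get_image("wrist")
t=viewer.camera_model("top"); b=viewer.get_image("top"); s=viewer.camera_model("scene"); c=viewer.get_image("scene")
an=np.radians(10.7); ex=np.array([np.cos(an),np.sin(an),0]); ey=np.array([-np.sin(an),np.cos(an),0]); F=np.array([.602,-.0264,.06])+.11*ey
def mk(im,cm,fish,col,p):
    q=proj(cm,p,fish); cv2.circle(im,(int(round(q[0]*4)),int(round(q[1]*4))),4,col,1,shift=2)
cv2.imwrite("pics/w5.png",a)
for im,cm,f in((a,m,True),(b,t,False),(c,s,False)):
    for x in(-.083,-.02):
        for y in (-.0125,.0125): mk(im,cm,f,(0,255,0),F+x*ex+y*ey+[0,0,.004])
    for x in(-.01,.01):
        for y in (-.021,.021): mk(im,cm,f,(255,0,0),F+x*ex+y*ey+[0,0,.018])
cv2.imwrite("pics/w5m.png",cv2.resize(a,(800,600)))
cv2.imwrite("pics/t5m.png",cv2.resize(b[135:205,180:270],None,fx=8,fy=8,interpolation=cv2.INTER_CUBIC))
cv2.imwrite("pics/s5m.png",cv2.resize(c[130:200,250:340],None,fx=8,fy=8,interpolation=cv2.INTER_CUBIC))
E
```

```text
t 9.15 tcp [0.5227 0.071  0.1206] F [-0.1  0.3 -1.3] w 0.0093 slide total [ 0.01 -0.01  0.02] turn/45 [ 0.003 -0.004 -0.005] j [  29.   13.  -26.   -0.  -51. -108.]
```

View pics/w5m.png

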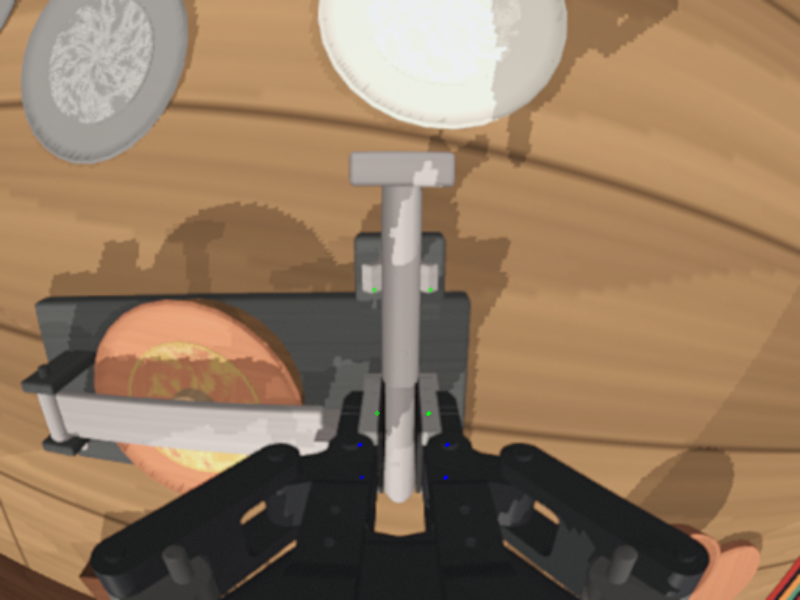

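View pics/t5m.png

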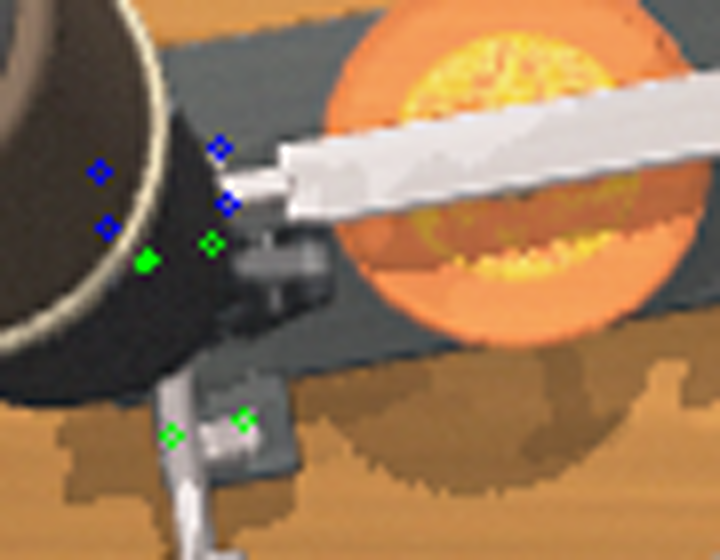

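View pics/s5m.png

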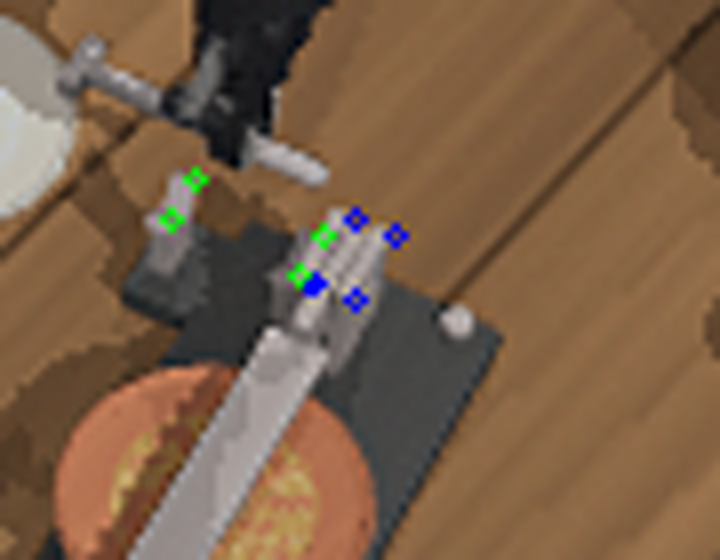

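The markers project about 4 mm too far in +x in all three views, so I remeasure the fork and rests directly.

Run:
```python
from h import *
t=viewer.camera_model("top"); s=viewer.camera_model("scene"); w=viewer.camera_model("wrist")
an=np.radians(10.7); ex=np.array([np.cos(an),np.sin(an),0]); ey=np.array([-np.sin(an),np.cos(an),0])
def cv(x,y,sc,o): return o[0]+(x+.5)/sc-.5,o[1]+(y+.5)/sc-.5
def rep(n,p,off):
    f=p-off*ex; print(n,"fork->",f[:2].round(4), "jigC",(f-.11*ey)[:2].round(4))
rep("top rear rest",onz(t,*cv(172,423,6.5,(180,125)),.062),-.083)
rep("top cheeks",onz(t,*cv(134,225,6.5,(180,125)),.078),0)
rep("wrist rear",onz(w,401*.64,277*.64,.062,True),-.083)
# scene s5m: far cheek top line ends
for u,v in((380,232),(345,300)): print(onz(s,*cv(u,v,8,(250,130)),.078).round(4))
a=cv2.imread("pics/s1.png")
im=cv2.imread("pics/w5.png")
cv2.imwrite("pics/w5c.png",cv2.resize(im[130:320,190:330],None,fx=3.1,fy=3.1,interpolation=cv2.INTER_CUBIC))
b=viewer.get_image("scene"); cv2.imwrite("pics/s6.png",cv2.resize(b[130:200,250:340],None,fx=8,fy=8,interpolation=cv2.INTER_CUBIC))
```

```text
top rear rest fork-> [0.5762 0.08  ] jigC [ 0.5966 -0.028 ]
top cheeks fork-> [0.5778 0.081 ] jigC [ 0.5982 -0.0271]
wrist rear fork-> [0.5761 0.0804] jigC [ 0.5965 -0.0277]
[0.5825 0.1006 0.078 ]
[0.5925 0.061  0.078 ]
```

View pics/w5c.png

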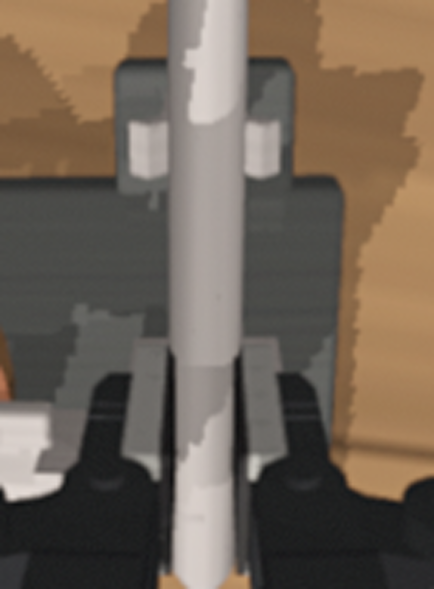

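View pics/s6.png

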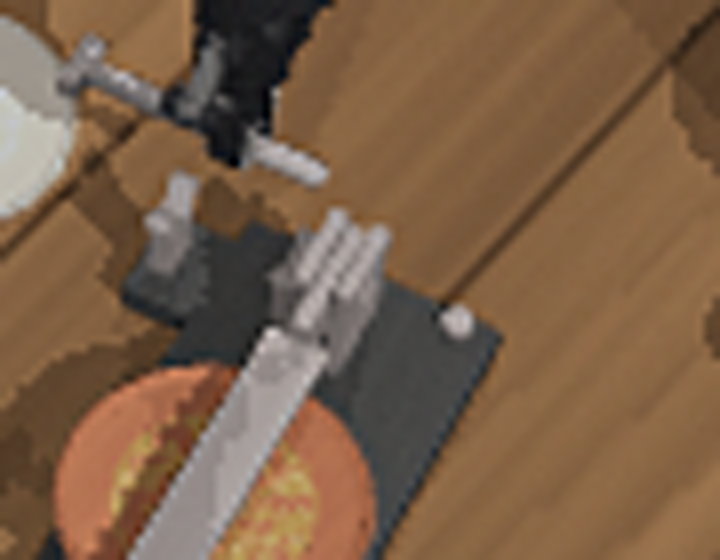

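Run:
```python
from h import *
s=viewer.camera_model("scene"); w=viewer.camera_model("wrist"); o=sensors.observe()
T=w["world_to_cam"]; print("cam",(-T[:3,:3].T@T[:3,3]).round(3), o["tcp_pos"].round(4))
an=np.radians(10.7); ex=np.array([np.cos(an),np.sin(an),0])
for v in(153,185):
  for z in(.119,.125,.131):
    p=onz(w,402*.64,v*.64,z,True); print(v,z,((p-o["tcp_pos"])@ex).round(4))
# nose in scene crop (326,178)
p=onz(s,250+(324+.5)/8-.5,130+(178+.5)/8-.5,.125); print("nose",p.round(4),((p-o["tcp_pos"])@ex).round(4))
p=onz(w,399*.64,500*.64,.125,True); print("nose w",((p-o["tcp_pos"])@ex).round(4))
```

```text
cam [0.444 0.054 0.262] [0.5219 0.071  0.1208]
153 0.119 -0.0818
153 0.125 -0.0817
153 0.131 -0.0816
185 0.119 -0.0719
185 0.125 -0.0723
185 0.131 -0.0726
nose [0.5631 0.0775 0.125 ] 0.0417
nose w 0.0438
```

```bash
python3 need.py 0.5180 0.0691 0.075 10.7
python3 -m pendant '{"slide":[[0.17,0.04,0.5],[0,0,0.5],[0,0,0.5],[0,0,0.3],[0,0,0]],"delta_rot":[[0,0,0],[0,0,0],[0,0,0],[0,0,0],[0,0,0]],"grip":[1,1,1,1,1]}' 60 >/dev/null
python3 need.py 0.5180 0.0691 0.057 10.7
```

```text
t 9.35 tcp [0.5219 0.071  0.1208] F [-0.8  0.9 -1. ] w 0.0097 slide total [ 0.16 -0.05  1.83] turn/45 [ 0.003 -0.005 -0.004] j [  29.   13.  -26.   -0.  -51. -108.]
t 9.77 tcp [0.518  0.0743 0.0756] F [-0.5 -0.2 -1.8] w 0.0091 slide total [ 0.04 -0.2   0.74] turn/45 [0.004 0.    0.001] j [  30.   16.  -30.   -0.  -45. -109.]
```

```bash
python3 -m pendant '{"slide":[[0.04,-0.2,0],[0,0,0.1],[0,0,0]],"delta_rot":[[0,0,0],[0,0,0],[0,0,0]],"grip":[1,1,1]}' 60 >/dev/null
python3 need.py 0.5180 0.0691 0.057 10.7
python3 - <<'E'
from h import *
a=viewer.get_image("wrist"); cv2.imwrite("pics/w7.png",cv2.resize(a[80:320,140:380],None,fx=2.5,fy=2.5,interpolation=cv2.INTER_CUBIC))
E
```

```text
t 10.02 tcp [0.5184 0.0694 0.0737] F [ 0.4 -0.1 -1.4] w 0.009 slide total [ 0.02 -0.01  0.67] turn/45 [0.004 0.    0.003] j [  29.   16.  -30.   -0.  -44. -108.]
```

View pics/w7.png

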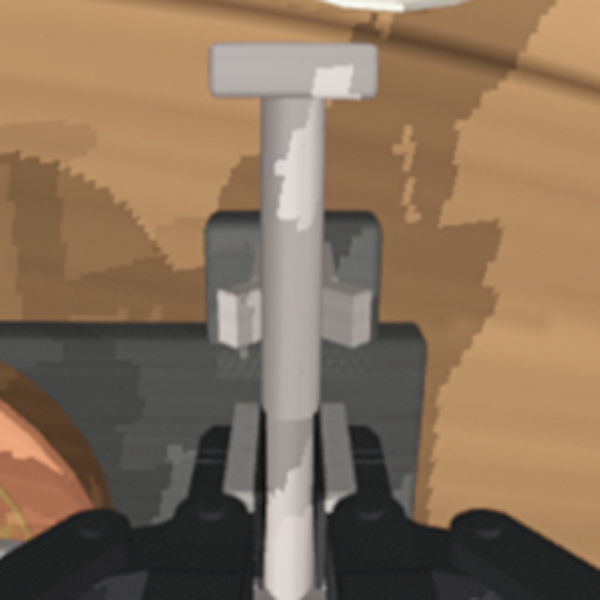

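Wrist view: shaft is centred over the rear rest, whose walls are at (240,317) and (348,317), and the pads are clear of the rest. Lower.

```bash
python3 -m pendant '{"slide":[[0.02,0,0.25],[0,0,0.2],[0,0,0.15],[0,0,0.08],[0,0,0]],"delta_rot":[[0,0,0],[0,0,0],[0,0,0],[0,0,0],[0,0,0]],"grip":[1,1,1,1,1]}' 60 >/dev/null
python3 need.py 0.5180 0.0691 0.056 10.7
```

```text
t 10.48 tcp [0.5189 0.0696 0.0565] F [ 0.3  0.2 -1.1] w 0.0093 slide total [ 0.04 -0.01  0.02] turn/45 [0.005 0.004 0.003] j [  29.   17.  -31.   -0.  -42. -108.]
```

```bash
python3 -m pendant '{"slide":[[0.03,0,0.04],[0,0,0.03],[0,0,0]],"delta_rot":[[0,0,0],[0,0,0],[0,0,0]],"grip":[1,1,1]}' 60 >/dev/null
python3 need.py 0.5180 0.0691 0.056 10.7
python3 -m pendant '{"slide":[[0,0,0],[0,0,0],[0,0,0],[0,0,0]],"delta_rot":[[0,0,0],[0,0,0],[0,0,0],[0,0,0]],"grip":[0.75,0.75,0.7,0.7]}' 60 >/dev/null
python3 need.py 0.5180 0.0691 0.056 10.7
python3 - <<'E'
from h import *
a=viewer.get_image("wrist"); cv2.imwrite("pics/w8.png",cv2.resize(a[80:320,140:380],None,fx=2.5,fy=2.5,interpolation=cv2.INTER_CUBIC))
b=viewer.get_image("scene"); cv2.imwrite("pics/s8.png",cv2.resize(b[130:200,250:340],None,fx=8,fy=8,interpolation=cv2.INTER_CUBIC))
E
```

```text
t 10.73 tcp [0.5191 0.0702 0.056 ] F [-0.3 -0.1 -0.9] w 0.0093 slide total [ 0.05 -0.04  0.  ] turn/45 [0.005 0.007 0.004] j [  29.   17.  -31.   -0.  -42. -108.]
t 11.07 tcp [0.5195 0.0704 0.0564] F [ 0.1 -0.  -0.7] w 0.026 slide total [ 0.07 -0.04  0.02] turn/45 [0.005 0.008 0.005] j [  29.   17.  -31.   -0.  -42. -108.]
```

View pics/w8.png

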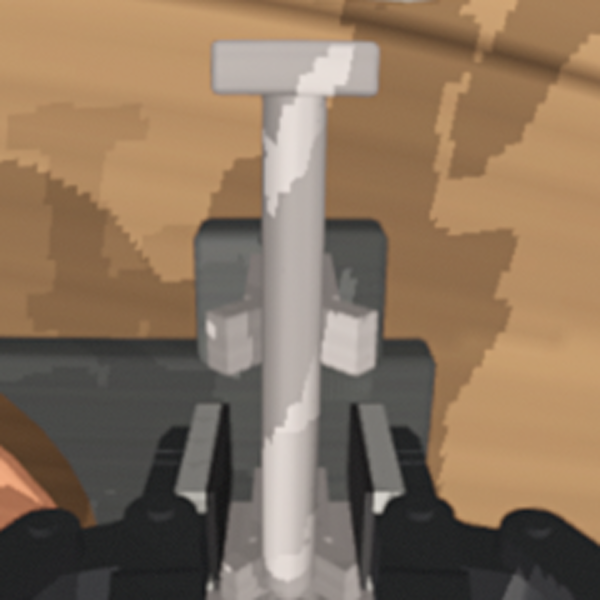

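View pics/s8.png

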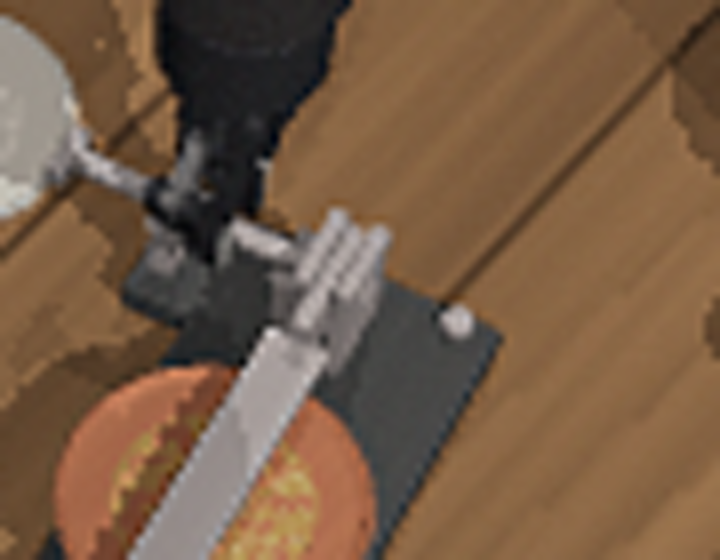

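Pin rests in both V's: head at (295,68), nose at the near cheek. Now I withdraw upward, close, and go behind the head to push.

```bash
python3 -m pendant '{"slide":[[0,0,-0.5],[0,0,-1],[0,0,-0.8],[0.8,0,0],[0.9,0,0]],"delta_rot":[[0,0,0],[0,0,0],[0,0,0],[0,0,0],[0,0,0]],"grip":[0.7,0.7,0.7,1,1]}' 60 >/dev/null
python3 need.py 0.4186 0.0503 0.11 10.7
```

```text
t 11.58 tcp [0.479  0.0622 0.1146] F [-1.4 -0.7 -1.1] w 0.0023 slide total [ 2.46 -0.01  0.18] turn/45 [0.003 0.005 0.004] j [  31.    9.  -32.   -0.  -49. -110.]
```

```bash
python3 -m pendant '{"slide":[[0.8,0,0],[0.8,0,0],[0.6,0,0],[0.2,0,0],[0,0,0]],"delta_rot":[[0,0,0],[0,0,0],[0,0,0],[0,0,0],[0,0,0]],"grip":[1,1,1,1,1]}' 60 >/dev/null
python3 need.py 0.4186 0.0503 0.05 10.7
python3 - <<'E'
from h import *
t=viewer.camera_model("top");w=viewer.camera_model("wrist"); b=viewer.get_image("top"); cv2.imwrite("pics/t9.png",cv2.resize(b[135:255,170:290],None,fx=5,fy=5,interpolation=cv2.INTER_CUBIC))
a=viewer.get_image("wrist"); cv2.imwrite("pics/w9.png",a)
E
```

```text
t 12.0 tcp [0.4149 0.0491 0.1151] F [ 0.7 -0.4 -0.4] w 0.0 slide total [-0.14  0.01  2.6 ] turn/45 [0.004 0.007 0.003] j [  34.    2.  -40.   -0.  -47. -113.]
```

View pics/t9.png

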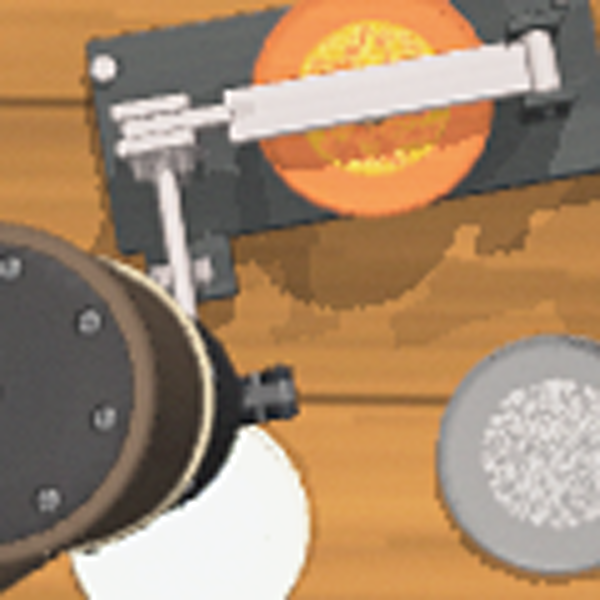

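View pics/w9.png

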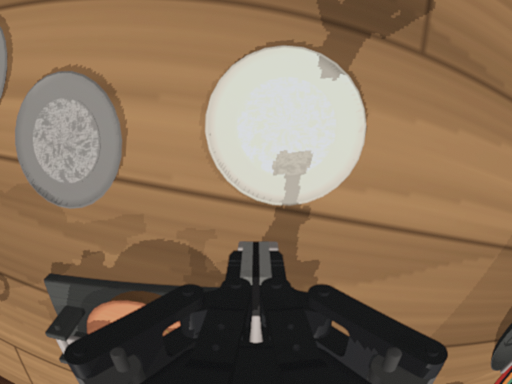

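```bash
python3 -m pendant '{"slide":[[0,0,0.8],[0,0,0.8],[0,0,0.6],[0,0,0.3],[0,0,0]],"delta_rot":[[0.004,0.007,0],[0,0,0],[0,0,0],[0,0,0],[0,0,0]],"grip":[1,1,1,1,1]}' 60 >/dev/null
python3 need.py 0.4689 0.0598 0.05 10.7
python3 - <<'E'
from h import *
b=viewer.get_image("scene"); cv2.imwrite("pics/s10.png",cv2.resize(b[110:200,220:340],None,fx=6.5,fy=6.5,interpolation=cv2.INTER_CUBIC))
E
```

```text
t 12.52 tcp [0.423  0.0524 0.0516] F [ 0.3 -0.4  0. ] w 0.0002 slide total [-1.86 -0.06  0.08] turn/45 [0.001 0.008 0.004] j [  34.    9.  -43.    0.  -37. -113.]
```

View pics/s10.png

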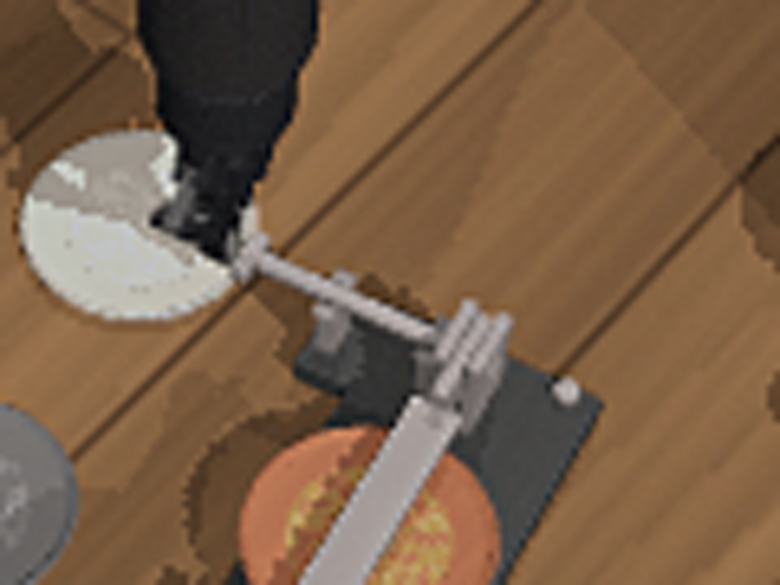

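Closed fingers stand right behind the head (head at (248,255)). Push forward in small rows.

```bash
python3 -m pendant '{"slide":[[-0.25,0,0],[-0.25,0,0],[-0.25,0,0],[0,0,0]],"delta_rot":[[0,0.008,0],[0,0,0],[0,0,0],[0,0,0]],"grip":[1,1,1,1]}' 60 >/dev/null
python3 need.py 0.4689 0.0598 0.05 10.7
```

```text
t 12.9 tcp [0.4453 0.0571 0.0542] F [-0.6  0.4  0.4] w 0.0002 slide total [-0.95 -0.07  0.17] turn/45 [0.001 0.001 0.005] j [  33.   11.  -40.   -0.  -39. -112.]
```

```bash
python3 -m pendant '{"slide":[[-0.15,-0.05,0.15],[-0.2,0,0.03],[-0.15,0,0.03],[0,0,0]],"delta_rot":[[0,0,0],[0,0,0],[0,0,0],[0,0,0]],"grip":[1,1,1,1]}' 60 >/dev/null
python3 need.py 0.4689 0.0598 0.05 10.7
python3 - <<'E'
from h import *
b=viewer.get_image("scene"); cv2.imwrite("pics/s11.png",cv2.resize(b[110:200,220:340],None,fx=6.5,fy=6.5,interpolation=cv2.INTER_CUBIC))
E
```

```text
t 13.23 tcp [0.4468 0.0531 0.0472] F [ 0.6  1.2 -0. ] w -0.0001 slide total [-0.91  0.1  -0.13] turn/45 [-0.003 -0.027 -0.001] j [  32.   13.  -39.   -0.  -39. -111.]
```

View pics/s11.png

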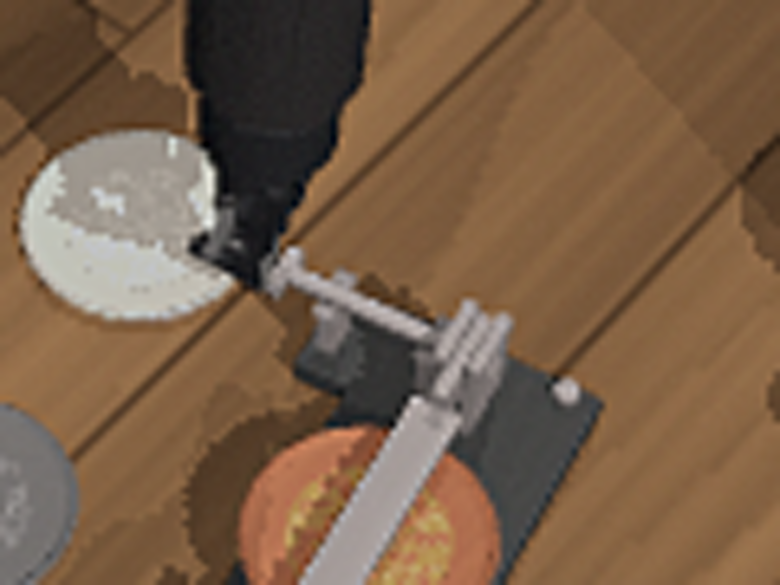

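```bash
python3 -m pendant '{"slide":[[-0.3,0.05,-0.08]],"delta_rot":[[0,-0.027,0]],"grip":[1]}' 60
python3 -m pendant '{"slide":[[-0.3,0,0]],"delta_rot":[[0,0,0]],"grip":[1]}' 60
python3 need.py 0.4689 0.0598 0.05 10.7
```

```text
time: 13.37
tcp_pos: [0.4545, 0.0557, 0.0491]
ee_rot: [[-0.983, -0.184, 0.002], [-0.184, 0.983, -0.001], [-0.002, -0.002, -1.0]]
force: [-0.4, 0.3, -0.7]
width: 0.0
time: 13.45
tcp_pos: [0.4624, 0.0573, 0.0496]
ee_rot: [[-0.983, -0.184, 0.004], [-0.184, 0.983, -0.001], [-0.004, -0.001, -1.0]]
force: [-0.7, -0.8, 0.0]
width: -0.0
t 13.45 tcp [0.4624 0.0573 0.0496] F [-0.7 -0.8  0. ] w -0.0 slide total [-0.28  0.05 -0.01] turn/45 [-0.002  0.005 -0.002] j [  32.   13.  -39.    0.  -38. -111.]
```

```bash
python3 -m pendant '{"slide":[[-0.25,0.05,0]],"delta_rot":[[0,0,0]],"grip":[1]}' 60
python3 need.py 0.4689 0.0598 0.05 10.7
python3 - <<'E'
from h import *
b=viewer.get_image("scene"); cv2.imwrite("pics/s12.png",cv2.resize(b[110:200,220:340],None,fx=6.5,fy=6.5,interpolation=cv2.INTER_CUBIC))
E
```

```text
time: 13.53
tcp_pos: [0.4686, 0.0595, 0.0499]
ee_rot: [[-0.983, -0.185, 0.004], [-0.185, 0.983, -0.001], [-0.004, -0.002, -1.0]]
force: [-18.7, -8.3, 6.9]
width: 0.0
t 13.53 tcp [0.4686 0.0595 0.0499] F [-18.7  -8.3   6.9] w 0.0 slide total [-0.01  0.01 -0.  ] turn/45 [-0.002  0.005 -0.001] j [  31.   13.  -38.    0.  -39. -111.]
```

View pics/s12.png

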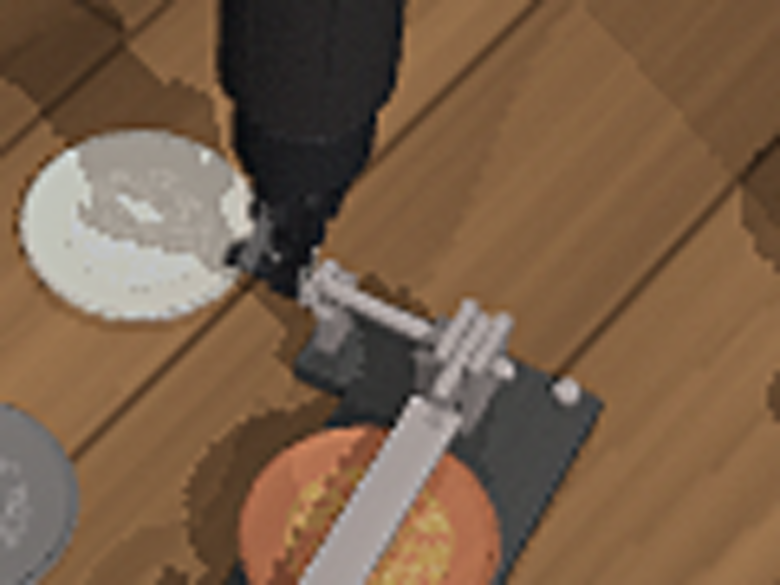

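Nose has emerged past the far cheek at (503,367), head at the rear rest (325,285), with 20 N contact. One firm check push, then back off.

```bash
python3 -m pendant '{"slide":[[-0.15,0,0],[-0.15,0,0]],"delta_rot":[[0,0,0],[0,0,0]],"grip":[1,1]}' 60
python3 -m pendant '{"slide":[[0.5,0,0],[0.6,0,0],[0.2,0,-0.8],[0,0,-1],[0,0,-1]],"delta_rot":[[0,0,0],[0,0,0],[0,0,0],[0,0,0],[0,0,0]],"grip":[1,1,1,1,1]}' 60
```

```text
time: 13.75
tcp_pos: [0.4687, 0.0579, 0.0479]
ee_rot: [[-0.983, -0.181, -0.012], [-0.181, 0.983, -0.007], [0.013, -0.005, -1.0]]
force: [-17.4, 3.7, 13.6]
width: 0.0
time: 14.17
tcp_pos: [0.4372, 0.0524, 0.1161]
ee_rot: [[-0.983, -0.181, -0.019], [-0.181, 0.983, -0.011], [0.021, -0.008, -1.0]]
force: [0.8, -0.1, 0.2]
width: -0.0002
```

```bash
python3 -m pendant '{"slide":[[0,1,-1],[0,1,-0.5],[0,1,0],[0,1,0],[0,1,0]],"delta_rot":[[0,0,0],[0,0,0],[0,0,0],[0,0,0],[0,0,0]],"grip":[1,1,1,1,1]}' 60
python3 -m pendant '{"slide":[[0,1,0],[0,1,0],[0,1,0],[0,0,0],[0,0,0]],"delta_rot":[[0,0,0],[0,0,0],[0,0,0],[0,0,0],[0,0,0]],"grip":[1,1,1,1,1]}' 60 >/dev/null
python3 - <<'E'
from h import *
b=viewer.get_image("scene"); cv2.imwrite("pics/s13.png",cv2.resize(b[130:220,235:340],None,fx=6.5,fy=6.5,interpolation=cv2.INTER_CUBIC))
b=viewer.get_image("top"); cv2.imwrite("pics/t13.png",cv2.resize(b[125:205,180:300],(780,520),interpolation=cv2.INTER_CUBIC))
a=viewer.get_image("wrist"); cv2.imwrite("pics/w13.png",a)
E
```

```text
time: 14.58
tcp_pos: [0.423, 0.1822, 0.1642]
ee_rot: [[-0.984, -0.176, -0.003], [-0.176, 0.984, 0.0], [0.003, 0.0, -1.0]]
force: [0.6, 0.5, -0.4]
width: 0.0002
```

View pics/s13.png

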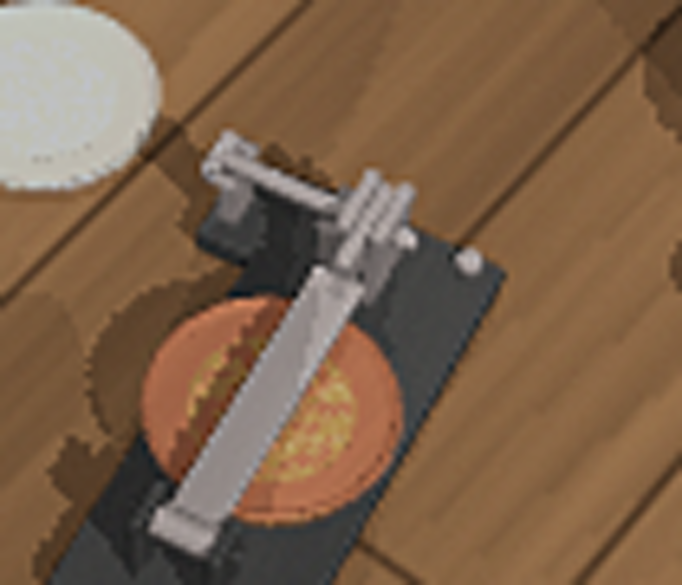

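View pics/t13.png

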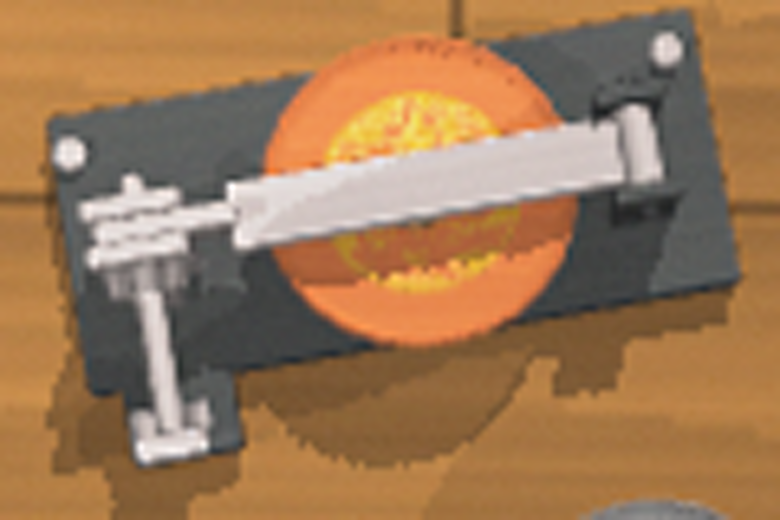

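View pics/w13.png

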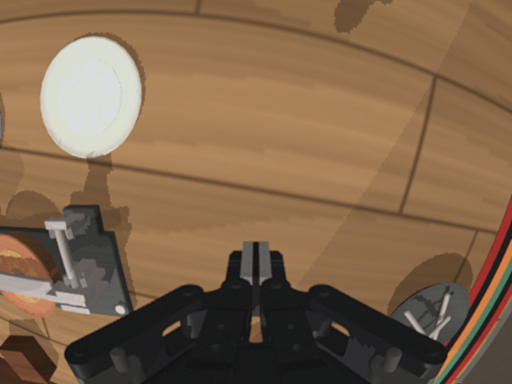

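Run:
```python
from h import *
t=viewer.camera_model("top"); an=np.radians(10.7); ex=np.array([np.cos(an),np.sin(an),0]);ey=np.array([-np.sin(an),np.cos(an),0])
F=np.array([.577,.0802,.06])
P=lambda x,y,z:onz(t,180+(x+.5)/6.5-.5,125+(y+.5)/6.5-.5,z)
for n,p in(("nose",P(131,174,.062)),("headmid",P(170,447,.064)),("head rear",P(171,460,.064))): print(n,((p-F)@ex*1e3).round(1),((p-F)@ey*1e3).round(1))
w=viewer.camera_model("wrist");a=cv2.imread("pics/w13.png");cv2.imwrite("pics/w13c.png",cv2.resize(a[190:330,20:160],None,fx=4,fy=4,interpolation=cv2.INTER_CUBIC))
```

```text
nose 26.8 0.5
headmid -94.1 2.2
head rear -99.7 2.7
```

View pics/w13c.png

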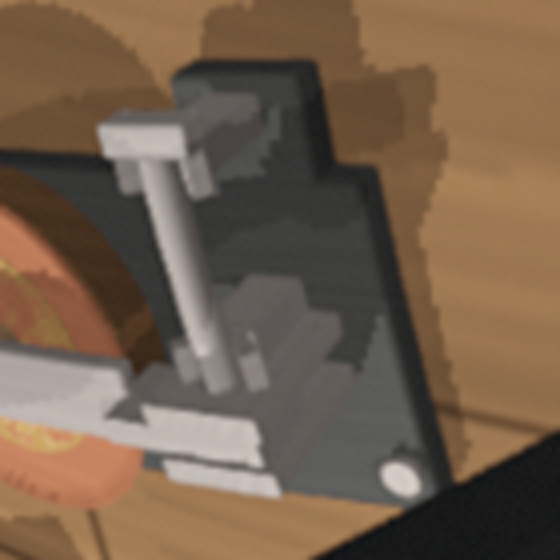

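Measured nose at +26.8 mm (home +26) and head mid at -94.1 mm (home -94). In the wrist crop the head is flush on the rest at (145,140). The strap is down and the arm is clear, so I hand in.

```bash
python3 -c "
from cell import job
print(job.job_done())"
```

```text
the job is handed in; nothing more can be done
None
```

The copper plate is clamped and the job is handed in, about 15 s into the 58 s allowed.

**What I did:** I pressed the strap down to its stop with the closed fingers (39 N at z = 0.064). Then I laid the T-headed pin in both V-rests, let go, and pushed its head from behind until a second push moved it no further (about 20 N).

**Last checks:**
- **Pin:** in the top view, the nose was at x = +26.8 mm from the fork (home is +26) and 0.5 mm to the side. The head's middle was at -94.1 mm (home is -94). In the pictures the head sits flush on the rear rest.
- **Strap:** it is level, with the tongue between the cheeks.
- **Plate and bench:** the copper plate shows no visible shift, and I had no contact with the bystanders. I compared the plate by eye and did not re-measure the chisel, bowl, mug or hammer.
- **Robot:** the arm stands clear and touches nothing.

**What disagreed or had to be mended:**
- My first jig position, from the bed corners, was about 5 mm too far in x. I corrected it from the rests and the fork before placing the pin.
- The first grasp of the pin was too high, so I redid it lower. The finger opening then read 9.4 mm on the 12 mm shaft, but the pin held.
- In the last top view the pin's head measured 2.2 mm to the side while the nose measured 0.5 mm. That is within the camera's accuracy and the angle limit.

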